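# Settle the ink roller and hold the tray out over the mat

## Robot

A 6-joint arm with a two-finger parallel gripper is mounted at the origin on the work surface. World frame = base frame: x ahead of the robot, y to its left, z up, the work surface at z = 0. Lengths are in mm, angles in rad, forces in N, time in s.
With the tool pointing down it reaches from about 350 to 875 mm from the base axis. Payload 4.2 kg.
Tool frame: the origin (TCP) lies midway between the tips of the shut fingers; the grasp point (between the pads) lies 19 mm behind it (arm.tcp_to_grasp is the distance from the TCP to the grasp point, in mm); z points along the fingers, y is the line along which they close (so a half turn about z gives the same grasp; the last joint's range is limited). The gripper opens to 85 mm and grips with 20 to 120 N. Pads are 22 mm wide; open, the fingers measure 114 mm over their backs; the gripper's body (76 mm by 85 mm) begins 54 mm behind the grasp point. The pads swing forward as they close: fully open they stand 13 mm farther back than shut.
Start: joints at [1.448, 0.385, 0.008, 0, -1.194, -0.259], TCP at [232.837, 579.988, 231.312] pointing down, gripper open.
Joint ranges: [-3.14, 3.14], [-1.21, 2.06], [-1.07, 1.41], [-3.16, 2.05], [-2.99, -0.16], [-3.1, 3.1]. Speed limits (rad/s): [2.79, 2.79, 3.14, 3.14, 3.14, 3.14].

## Interface

Orientations are given as a unit quaternion [x, y, z, w].
In Python, from bench import arm, get_image gives the robot as it stands.
- The arm moves only by the tool drive_tool, never from a script. Its argument "deltas" is a list of rows, each a list of 2 entries, a list of its own where there are three numbers: the shift along the tool's x, y, z in cm, then the turn, a rotation vector about the tool's x, y, z in degrees. In form: [[[x, y, z], [ax, ay, az]], ...]. A call has 1 to 12 rows; each row shifts and turns the commanded pose from where the row before left it, along the tool's axes as they then stand; what a row does not reach is not made up. A row lasts 1/10 s, in which the tool goes at most 50 mm and 8.59 degrees, less where a joint would pass 70% of its speed; a pose out of reach is approached as far as the arm can. A call with a gripper value outside its range is refused whole. "claw" is the finger opening in cm, from 0 to 8.54, set as the call begins (left out, the last holds). The fingers move at their own pace and stop on an object; the grip force is fixed at half the most. Time passes only in rows, so rows that do not move let the fingers close. It gives the time, the measured TCP pose, the force, the opening and the grip force at its end, in the units of the state.
- arm.read_state(): the state, without advancing time (a new reading comes with each control period).
- get_image(name): name is "side" or "top" or "wrist"; returns a dict with "img" (384x512x3 uint8, red, green, blue), "fx", "fy", "cx", "cy" (pixels), "D" ([k1, k2, p1, p2, k3] as OpenCV has them; the pictures are not rectified), "eye" and "orientation" of the camera in the world; the wrist camera has in their place "mount" (4x4, takes a point from camera to tool coordinates, whose origin is the TCP and whose axes are the flange's). Camera axes: x right, y down, z forward; pixel columns grow to the right and rows downward; lengths in mm; the calibration is good to about 2 mm. A picture is of the moment at which its call begins: read the wrist's pose just before it. There is no depth.
- arm.job_done(): hands the job in; it is judged then, once.
The state is a dict: "clock": time; "joints": joint angles; "joint_vel": joint speeds; "joint_efforts": joint torques, N m; "position": TCP position; "ee_rot": TCP orientation; "contact_force": force on the tool from outside, world axes, zero at the start; "wrist_torque": the same for the moment, N m; "gripper_width": finger opening in mm; "grasp_force": force on a finger pad.
Only numpy, scipy, OpenCV 4.12 (cv2) and the standard library are available. Lean on these libraries where they do the work, as an engineer would, in place of code of your own. Each camera call takes 0.05 s, during which the arm holds its last target. There are 200 camera calls.

## Task

Pick up the black roller tray by its wooden bridge handle, carry it over to the green mat and hold it there, centred about 15 cm above the mat, tilting it slightly as needed so that the loose red ink roller rolls to the yellow strip and stays with its axis over the strip for six seconds without a break. Never touch the wet roller, never let it run into a painted end wall, do not tip the tray steeply, and leave the tin, the brush jar and the sponge alone. The program finishes while still holding the tray there, with the roller still resting on the yellow strip.

Things in the scene. Friction and masses are not known exactly. Their poses are not given: they have to be found in the camera images.
- tray: Loose black tray, 128 mm wide (x), 360 mm long (y), 0.38 to 0.63 kg without roller; flat level bed 8 mm thick. Origin: centre of underside, z up. Walls 5 mm thick: sides 14 mm, ends 24 mm above the bed, red paint beside the ends. A bridge handle spans its middle: posts at the side walls, wooden bar on top. Starts flat on the table, its y within 0.3 rad of world y. Yellow strip in its +y half.
- tray_handle (a point): Centre of the wooden bridge bar, 104 mm above the tray's underside, over the tray's centre. The bar runs along the tray's x, 128 mm long; it is 22 mm thick along the tray's y (grip it across this) and 36 mm high (86 to 122 mm above the underside). 28 mm of air is left between bar and roller top.
- tray_strip (a point): Middle of the yellow strip painted across the bed, on the bed's surface (8 mm above the underside), 60 mm from the tray's centre along the tray's +y. The strip is 60 mm wide along y, so it spans y = 30 to 90 mm.
- roller: Loose red solid cylinder, radius 25, length 110 mm, 0.18 to 0.35 kg, axis (own x) along tray x. Origin: middle of its axis, 33 mm above the tray's underside. Starts at rest at tray y -110 to -10 mm; meets the end walls at y = +-150 mm. Rolls along tray y, resisted only as by a 0.002 rad slope: with the tray's +y end raised by a, tray accelerating at b along y, y'' = -2/3 (g sin a + b).
- mat: Thin green mat fixed on the table, 220 by 300 mm, 3 mm thick; origin at the centre of its underside. Its yaw does not matter.
- tin: Aluminium paint tin with a blue band, 90 mm across, 102 mm high, bystander on the far side. Origin at the centre of its underside.
- brush_jar: Green glass jar with brushes, 76 mm across, 95 mm high, brushes to 200 mm, bystander on the far side. Origin at the centre of its underside.
- sponge: Orange sponge block, 80 by 110 by 35 mm, bystander on the far side. Origin at the centre of its underside.
Things that resemble listed ones, but are neither listed nor needed, are in the scene too. Several things have the shape of the roller; the one meant has the colours described above.

How it is judged:
By the outcome, as a careful person would: the job done as asked, in the order asked, and still so for the second after the job is handed in, while the arm keeps its last pose, push and grip.
It also fails if it takes over 64 s, if anything falls off the work surface, if the arm or the gripper's body presses on something with over 40 N, if the wrist force passes 120 N, or if a joint passes its speed limit or range.

## Working session

There is one attempt and no reset: what is moved stays moved. The work goes in short steps, Python scripts to look and compute and a tool call to move; the robot and the scene stay as the last step left them, time stands still between calls to the robot, and variables do not carry over. Pictures are saved under pics/ and viewed, at most 10 in all, crops included, and the job is handed in when it is done.

Besides the shell and the picture viewer there is one more tool, called after "Call:" by a JSON object that holds its "op" and its "data". drive_tool: Moves the arm, as the interface text tells. Its arguments: {"type":"object","properties":{"deltas":{"type":"array"},"claw":{"type":"number"}},"required":["deltas"]}

```bash
mkdir -p pics
cat > h.py <<'E'
import numpy as np,cv2
from scipy.spatial.transform import Rotation as R
from bench import arm,get_image
def K(d): return np.array([[d["fx"],0,d["cx"]],[0,d["fy"],d["cy"]],[0,0,1]])
def pose(d,st=None):
    if "eye" in d:
        o=np.array(d["orientation"]); M=R.from_quat(o).as_matrix() if o.size==4 else o
        return M,np.array(d["eye"])
    T=np.array(d["mount"]); Rt=R.from_quat(st["ee_rot"]).as_matrix()
    return Rt@T[:3,:3],Rt@T[:3,3]+np.array(st["position"])
def plane(d,px,z,st=None):
    p=cv2.undistortPoints(np.array(px,float).reshape(-1,1,2),K(d),np.array(d["D"],float)).reshape(-1,2)
    M,e=pose(d,st); v=np.c_[p,np.ones(len(p))]@M.T
    return e+v*((z-e[2])/v[:,2])[:,None]
def save(n,img): cv2.imwrite("pics/"+n+".png",img[:,:,::-1])
E
python3 - <<'E'
from h import *
st=arm.read_state(); print(st)
a=[get_image(n) for n in("side","top")]
save("a",np.vstack([cv2.resize(x["img"],(400,300)) for x in a])); 
for x in a: print({k:v for k,v in x.items() if k!="img"})
save("top",a[1]["img"])
np.save("top.npy",a[1],allow_pickle=True);np.save("side.npy",a[0],allow_pickle=True)
E
```

```text
{'clock': 0.0, 'joints': array([ 1.44761636e+00,  3.85528715e-01,  6.67827306e-03, -4.92063533e-04,
       -1.19399067e+00, -2.58592413e-01]), 'joint_vel': array([-0.00052083, -0.00117441,  0.00027469,  0.00093833, -0.00043583,
       -0.00105511]), 'joint_efforts': array([-7.03233054e-04, -3.92291343e+01,  1.88403261e+01,  4.18619469e+00,
       -4.64514946e-03, -4.07472371e-06]), 'position': array([232.6276902 , 579.49084928, 230.25993359]), 'ee_rot': array([ 9.81818722e-01, -1.89818072e-01, -1.58985313e-04,  1.03552039e-03]), 'contact_force': array([-0.72098701, -0.24435795,  0.0320479 ]), 'wrist_torque': array([-0.03800372,  0.01178926,  0.05789176]), 'grasp_force': 0.0, 'gripper_width': 85.29900718545711}
{'fx': 474.13688612395407, 'fy': 474.13688612395407, 'cx': 257.7454801020748, 'cy': 190.52598955523524, 'D': array([-0.12549972,  0.        ,  0.        ,  0.        ,  0.        ]), 'eye': array([  91.11177393, -907.70750723,  921.70544982]), 'orientation': array([ 0.88232841, -0.23647208,  0.11516462, -0.39027508])}
{'fx': 495.85675467137173, 'fy': 495.85675467137173, 'cx': 255.54980137287524, 'cy': 194.91758624305564, 'D': array([-0.08641312,  0.        ,  0.        ,  0.        ,  0.        ]), 'eye': array([ 463.77588062, -114.28639273, 1646.70576165]), 'orientation': array([-0.69659676,  0.71659137, -0.02961447,  0.0193067 ])}
```

View pics/a.png

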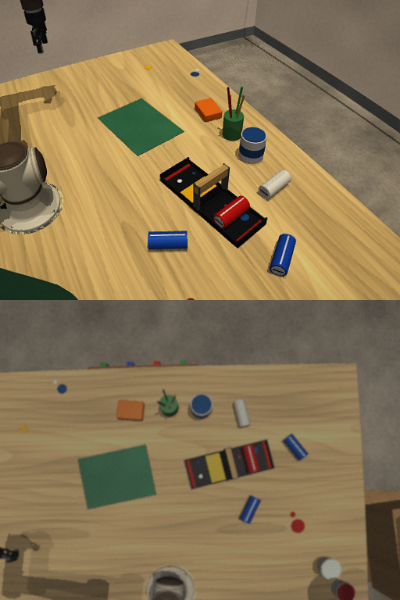

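View pics/top.png

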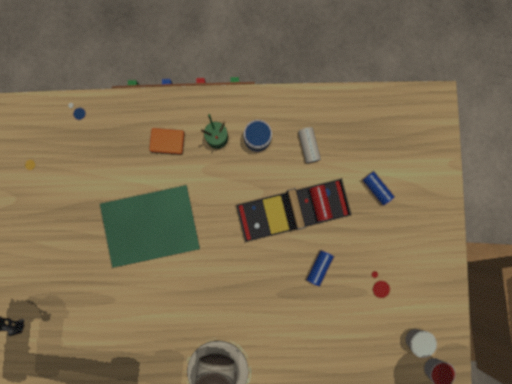

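The top view shows the tray centred near (293,210), the yellow strip at (276,216), the red roller at (320,203) and the mat at (150,226). Roller-shaped candidates are red in the tray (320,203), blue at (378,188) and (320,268), and white at (309,145). Only the one in the tray is red, so I'll confirm it in a crop and measure.

Run:
```python
from h import *
t=np.load("top.npy",allow_pickle=True).item(); im=t["img"]
hsv=cv2.cvtColor(im,cv2.COLOR_RGB2HSV); H,S,V=cv2.split(hsv)
roi=np.zeros(H.shape,bool); roi[170:250,228:360]=1
def big(m,n=1):
    c,_=cv2.findContours(m.astype(np.uint8),cv2.RETR_EXTERNAL,cv2.CHAIN_APPROX_NONE)
    return sorted(c,key=cv2.contourArea)[::-1][:n]
def rep(nm,c,z):
    r=cv2.minAreaRect(plane(t,c[:,0,:],z)[:,:2].astype(np.float32)); print(nm,"px",c[:,0].mean(0).round(),"c",np.round(r[0],1),"size",np.round(r[1],1),"ang",round(r[2],1))
rep("mat",big((H>55)&(H<90)&(S>90)&(np.arange(512)<205)[None]&(np.arange(384)>170)[:,None])[0],3)
rep("yel",big(roi&(H>20)&(H<35)&(S>170)&(V>90))[0],8)
for c in big(roi&((H<8)|(H>172))&(S>130)&(V>60),3): rep("red8",c,8);rep("red33",c,33)
m=roi&((V<70)|((H<8)|(H>172))&(S>130)|((H>20)&(H<35)&(S>170)))
rep("tray",max([cv2.convexHull(np.vstack(big(m,3)))],key=len),20)
# candidate bystanders
print(plane(t,[(167,141),(215,135),(257,135),(309,145),(378,188),(320,268)],20).round())
save("crop",cv2.resize(im[165:255,220:365],(725,450),interpolation=cv2.INTER_CUBIC))
```

```text
mat px [148. 226.] c [484.2 215.4] size [207.5 287.5] ang 10.5
yel px [269. 199.] c [ 562.2 -184. ] size [0. 0.] ang 0.0
red8 px [321. 203.] c [ 545.7 -355.9] size [114.6  50.6] ang 12.8
red33 px [321. 203.] c [ 544.4 -352.2] size [112.8  49.8] ang 12.8
red8 px [341. 198.] c [ 559.5 -424.8] size [117.   15.9] ang 12.3
red33 px [341. 198.] c [ 558.1 -420. ] size [115.2  15.7] ang 12.3
red8 px [244. 222.] c [ 488.4 -100. ] size [117.6  14.4] ang 12.5
red33 px [244. 222.] c [ 488.  -100.2] size [115.8  14.2] ang 12.5
tray px [294. 212.] c [ 525.1 -262.2] size [127.5 358.2] ang 12.7
[[ 764.  149.   20.]
 [ 779.  -11.   20.]
 [ 775. -150.   20.]
 [ 737. -322.   20.]
 [ 588. -547.   20.]
 [ 331. -344.   20.]]
```

View pics/crop.png

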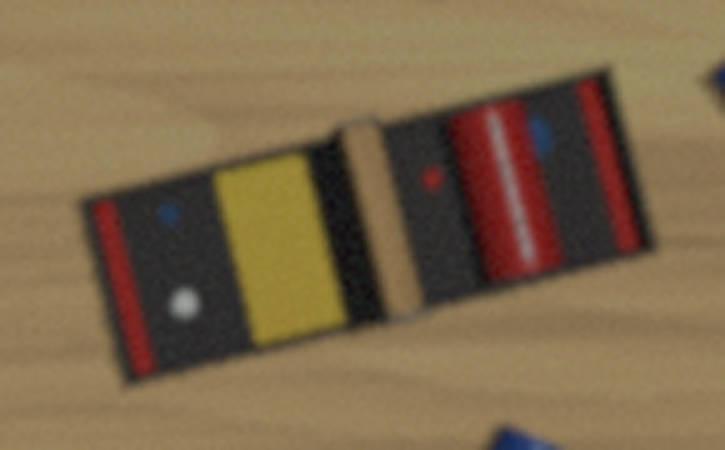

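The crop shows one red cylinder lying in the tray on the −y side of the wooden bar, with the yellow strip on the +y side. The measured sizes check out: tray 127×358, roller 113×50, mat 207×288. The tray centre is about (525,−262) with yaw 12.4°, the roller is at tray y≈−92, and the mat is at (484,215). I'm moving above the tray.

Call:
{"op": "drive_tool", "data": {"deltas": [[[2.66,3.055,0],[0,0,0]],[[2.66,3.055,0],[0,0,0]],[[2.66,3.055,0],[0,0,0]],[[2.66,3.055,0],[0,0,0]],[[2.66,3.055,0],[0,0,0]],[[2.66,3.055,0],[0,0,0]],[[2.66,3.055,0],[0,0,0]],[[2.66,3.055,0],[0,0,0]],[[2.66,3.055,0],[0,0,0]],[[2.66,3.055,0],[0,0,0]],[[2.66,3.055,0],[0,0,0]]], "claw": 8.5}}

```text
clock: 1.2
position: [379.1, 157.4, 231.2]
ee_rot: [0.982, -0.19, -0.0, -0.0]
contact_force: [0.8, 0.8, -0.4]
gripper_width: 85.1
grasp_force: 0.0
```

Call:
{"op": "drive_tool", "data": {"deltas": [[[2.66,3.055,0],[0,0,0]],[[2.66,3.055,0],[0,0,0]],[[2.66,3.055,0],[0,0,0]],[[2.66,3.055,0],[0,0,0]],[[2.66,3.055,0],[0,0,0]],[[2.66,3.055,0],[0,0,0]],[[2.66,3.055,0],[0,0,0]],[[2.66,3.055,0],[0,0,0]],[[2.66,3.055,0],[0,0,0]],[[2.66,3.055,0],[0,0,0]],[[2.66,3.055,0],[0,0,0]]]}}

```text
clock: 2.3
position: [525.5, -263.4, 230.8]
ee_rot: [0.982, -0.19, -0.001, -0.0]
contact_force: [0.4, -0.4, 0.6]
gripper_width: 85.2
grasp_force: 0.0
```

Call:
{"op": "drive_tool", "data": {"deltas": [[[0,0,0],[0,0,8]],[[0,0,0],[0,0,8]],[[0,0,0],[0,0,8]],[[0,0,0],[0,0,8]],[[0,0,0],[0,0,8]],[[0,0,0],[0,0,8]],[[0,0,0],[0,0,8]],[[0,0,0],[0,0,8]],[[0,0,0],[0,0,8]]]}}

```text
clock: 3.2
position: [525.1, -261.6, 230.7]
ee_rot: [-0.681, 0.733, 0.001, -0.0]
contact_force: [0.6, -0.1, -0.8]
gripper_width: 85.2
grasp_force: 0.0
```

Call:
{"op": "drive_tool", "data": {"deltas": [[[0,0,0],[0,0,8]],[[0,0,0],[0,0,8]],[[0,0,0],[0,0,8]],[[0,0,0],[0,0,8]],[[0,0,0],[0,0,8]],[[0,0,0],[0,0,8]],[[0,0,0],[0,0,8]],[[0,0,0],[0,0,8]],[[0,0,0],[0,0,8]],[[0,0,0],[0,0,1.8]],[[0,0,0],[0,0,0]]]}}

```text
clock: 4.3
position: [525.2, -261.6, 230.8]
ee_rot: [-0.107, 0.994, 0.0, -0.0]
contact_force: [0.2, 1.6, 0.8]
gripper_width: 85.1
grasp_force: 0.0
```

Run:
```python
from h import *
st=arm.read_state(); print(st["clock"],st["position"],R.from_quat(st["ee_rot"]).as_matrix().round(4),st["joints"])
w=get_image("wrist"); save("w1",w["img"]); np.save("w1.npy",w,allow_pickle=True); print(w["mount"])
st=arm.read_state(); print(st["position"],R.from_quat(st["ee_rot"]).as_matrix().round(4))
```

```text
4.3 [ 525.20350621 -261.61285045  230.77444386] [[-9.769e-01 -2.136e-01 -1.000e-03]
 [-2.136e-01  9.769e-01  5.000e-04]
 [ 9.000e-04  7.000e-04 -1.000e+00]] [-1.86444273e-01  3.20773113e-01 -8.93229765e-02 -2.77753706e-04
 -1.16179280e+00 -1.16902988e+00]
[[ 1.36095544e-03 -9.62947713e-01 -2.69684722e-01  6.95295505e+01]
 [ 9.99999051e-01  1.25290414e-03  5.72790962e-04  3.27140151e-01]
 [-2.13678641e-04 -2.69685246e-01  9.62948505e-01 -1.41253563e+02]
 [ 0.00000000e+00  0.00000000e+00  0.00000000e+00  1.00000000e+00]]
[ 525.2523924  -261.67076962  230.87207525] [[-9.768e-01 -2.141e-01 -9.000e-04]
 [-2.141e-01  9.768e-01  3.000e-04]
 [ 8.000e-04  5.000e-04 -1.000e+00]]
```

View pics/w1.png

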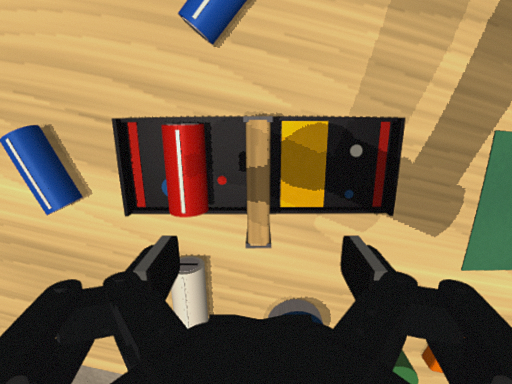

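The wrist view shows the whole tray: bar at column ~258, red roller at ~186, strip at ~304. Next I'll refine the bar pose.

```bash
cat >> h.py <<'E'
def masks(im):
    H,S,V=cv2.split(cv2.cvtColor(im,cv2.COLOR_RGB2HSV)); roi=np.zeros(H.shape,bool); roi[105:255,105:415]=1
    return roi&((H<8)|(H>172))&(S>150)&(V>60), roi&(H>20)&(H<32)&(S>200)&(V>90), (H,S,V)
def big(m,n=1):
    c,_=cv2.findContours(m.astype(np.uint8),cv2.RETR_EXTERNAL,cv2.CHAIN_APPROX_NONE)
    return sorted(c,key=cv2.contourArea)[::-1][:n]
E
python3 - <<'E'
from h import *
st=arm.read_state(); w=np.load("w1.npy",allow_pickle=True).item(); r,y,(H,S,V)=masks(w["img"])
for c in big(r,3): 
    for z in(8,33): q=cv2.minAreaRect(plane(w,c[:,0],z,st)[:,:2].astype(np.float32)); print("red",z,c[:,0].mean(0),np.round(q,1) if 0 else q)
# bar edges: in row 130..205 wood between dark regions
im=w["img"].astype(int)
bl=[];br=[]
for row in range(128,206,6):
    g=np.where(V[row,235:285]>110)[0]+235
    g=g[(g<275)]; bl.append((g.min(),row)); br.append((g.max()+1,row))
L=plane(w,bl,122,st);Rr=plane(w,br,122,st)
M=(L+Rr)/2; print("width",np.linalg.norm(L-Rr,axis=1).round(1)); f=np.polyfit(M[:,0],M[:,1],1); print("bar line yaw",np.degrees(np.arctan(f[0])),"y at x=525:",np.polyval(f,525))
print(plane(w,[(258,117),(258,247)],122,st))
E
```

```text
red 8 [185.03937008 167.82677165] ((550.5899658203125, -358.56488037109375), (126.35877227783203, 56.06785202026367), 12.516144752502441)
red 33 [185.03937008 167.82677165] ((544.1917724609375, -352.91650390625), (117.68455505371094, 52.21892547607422), 12.51612663269043)
red 8 [136.01621622 163.77297297] ((555.9853515625, -425.9346923828125), (115.35469818115234, 13.479497909545898), 12.597250938415527)
red 33 [136.01621622 163.77297297] ((549.2168579101562, -415.66156005859375), (107.43587493896484, 12.554153442382812), 12.597257614135742)
red 8 [380.85869565 163.04347826] ((484.12841796875, -102.65264892578125), (116.51571655273438, 13.378499984741211), 12.427875518798828)
red 33 [380.85869565 163.04347826] ((482.2926940917969, -114.572021484375), (108.51721954345703, 12.460100173950195), 12.427877426147461)Traceback (most recent call last):
  File "<stdin>", line 10, in <module>
    return umr_minimum(a, axis, None, out, keepdims, initial, where)
ValueError: zero-size array to reduction operation minimum which has no identity
```

Call:
{"op": "drive_tool", "data": {"deltas": [[[0.33,-0.1,1.0],[0,0,0]],[[0,0,1.5],[0,0,0]],[[0,0,1.5],[0,0,0]],[[0,0,1.5],[0,0,0]],[[0,0,1.5],[0,0,0]],[[0,0,1.5],[0,0,0]],[[0,0,1.5],[0,0,0]],[[0,0,1.5],[0,0,0]],[[0,0,1.5],[0,0,0]],[[0,0,1.0],[0,0,0]],[[0,0,0.6],[0,0,0]],[[0,0,0],[0,0,0]]]}}

```text
clock: 5.55
position: [521.9, -263.4, 84.3]
ee_rot: [-0.107, 0.994, 0.0, -0.001]
contact_force: [-0.1, 1.0, -1.0]
gripper_width: 85.0
grasp_force: 0.0
```

Call:
{"op": "drive_tool", "data": {"deltas": [[[0,0,0],[0,0,0]],[[0,0,0],[0,0,0]],[[0,0,0],[0,0,0]],[[0,0,0],[0,0,0]],[[0,0,0],[0,0,0]],[[0,0,0],[0,0,0]],[[0,0,0],[0,0,0]],[[0,0,0],[0,0,0]],[[0,0,0],[0,0,0]],[[0,0,0],[0,0,0]]], "claw": 0}}

```text
clock: 6.55
position: [522.9, -263.7, 86.0]
ee_rot: [-0.108, 0.994, -0.0, 0.0]
contact_force: [-0.7, -1.6, 5.5]
gripper_width: 20.9
grasp_force: 60.5
```

```bash
cat > look.py <<'E'
from h import *
import sys
st=arm.read_state(); w=get_image("wrist"); 
if len(sys.argv)>1: save(sys.argv[1],w["img"])
for c in big(masks(w["img"])[0],3): print("red px",cv2.minAreaRect(c),cv2.contourArea(c))
c=big(masks(w["img"])[1])
if c: print("yel",cv2.minAreaRect(c[0]))
m=R.from_quat(st["ee_rot"]).as_matrix()
print(st["clock"],st["position"].round(1),m.round(4).tolist(),"F",st["contact_force"].round(2),"T",(st["wrist_torque"]@m).round(3),st["gripper_width"],st["grasp_force"])
E
python3 look.py w2
```

```text
red px ((137.4046173095703, 195.73171997070312), (123.11737823486328, 69.93607330322266), 84.89783477783203) 6906.0
red px ((202.0, 220.5), (13.0, 14.0), 90.0) 144.0
yel ((333.9354553222656, 190.68380737304688), (75.91893768310547, 128.01515197753906), 1.9978798627853394)
6.55 [ 522.9 -263.7   86. ] [[-0.9769, -0.2138, 0.0011], [-0.2138, 0.9769, -0.0006], [-0.0009, -0.0009, -1.0]] F [-0.68 -1.59  5.49] T [ 0.158  0.154 -0.073] 20.92610506689367 60.45390486717224
```

View pics/w2.png

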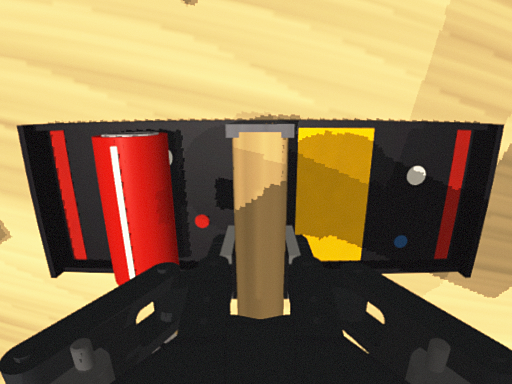

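The bar is gripped across its thickness (opening 21 mm, 60 N), and the roller is at about (137,195) px with the strip at (334,190). I'll start with a small lift and watch for roll or sag.

Call:
{"op": "drive_tool", "data": {"deltas": [[[0,0,-0.2],[0,0,0]],[[0,0,-0.4],[0,0,0]],[[0,0,-0.4],[0,0,0]],[[0,0,-0.2],[0,0,0]]]}}

```text
clock: 7.0
position: [521.3, -262.9, 96.2]
ee_rot: [-0.107, 0.994, 0.001, -0.001]
contact_force: [0.7, 0.0, -8.1]
gripper_width: 21.2
grasp_force: 59.0
```

```bash
cat > look.py <<'E'
from h import *
import sys
from bench import arm,get_image
st=arm.read_state(); w=get_image("wrist"); im=w["img"]
if len(sys.argv)>1: save(sys.argv[1],im)
H,S,V=cv2.split(cv2.cvtColor(im,cv2.COLOR_RGB2HSV)); T=np.array(w["mount"])
def slope(px):
    p=cv2.undistortPoints(np.array(px,float).reshape(-1,1,2),K(w),np.array(w["D"],float)).reshape(-1,2)
    v=np.c_[p,np.ones(len(p))]@T[:3,:3].T; return v[:,1]/v[:,2]
red=((H<8)|(H>172))&(S>140)&(V>50); yel=(H>18)&(H<32)&(S>200)&(V>60)
red=cv2.morphologyEx(red.astype(np.uint8),cv2.MORPH_CLOSE,np.ones((1,15)))
def edges(m,rows,lo,hi,fn):
    out=[]
    for r in rows:
        x=np.where(m[r])[0]; runs=np.split(x,np.where(np.diff(x)>1)[0]+1) if len(x) else []
        out+=[(fn(run[0]-.5,r),fn(run[-1]+.5,r)) for run in runs if lo<len(run)<hi]
    return np.array(out)
f=lambda c,r: slope([(c,r)])[0]
e=edges(red,range(150,215,3),48,130,f)
if len(e):
    a=np.arctan(e).mean(1); print("roller y %.1f"%(T[1,3]+193*np.tan(np.median(a))),"spread %.4f"%a.std(),len(a))
    # width check -> radius
    print("radius",(np.median(np.sin(np.diff(np.arctan(e),axis=1)/2))*193/np.cos(np.median(a))).round(1))
e=edges(yel,range(150,190,3),20,130,f)
if len(e): print("strip",(T[1,3]+218*np.median(e,0)).round(1))
# paint bands, tray reference
e=edges(red,range(150,235,3),5,28,f)
if len(e):
    c=T[1,3]+218*e.mean(1); print("paint y",[round(float(np.median(c[k])),1) if k.any() else None for k in (c<-120,c>120)])
m=R.from_quat(st["ee_rot"]).as_matrix()
print("%.2f"%st["clock"],"pos",st["position"].round(1),"zcomp x,y mrad",(m[2,:2]*1e3).round(1),"F",st["contact_force"].round(1),"T",(st["wrist_torque"]@m).round(3),round(st["gripper_width"],1))
E
python3 look.py
```

```text
roller y -90.2 spread 0.0008 22
radius 24.8
strip [30.2 89.9]
paint y [-163.4, 165.2]
7.00 pos [ 521.3 -262.9   96.2] zcomp x,y mrad [2.6 2. ] F [ 0.7  0.  -8.1] T [-0.166 -0.087 -0.013] 21.2
```

Strip measures 30.2–89.9, radius 24.8, roller at −90, so the measurement is sound. Continuing the lift.

Call:
{"op": "drive_tool", "data": {"deltas": [[[0,0,-0.6],[0,0,0]],[[0,0,-1.2],[0,0,0]],[[0,0,-1.5],[0,0,0]],[[0,0,-1.5],[0,0,0]],[[0,0,-1.5],[0,0,0]],[[0,0,-1.5],[0,0,0]],[[0,0,-1.5],[0,0,0]],[[0,0,-1.5],[0,0,0]],[[0,0,-1.5],[0,0,0]],[[0,0,-1.2],[0,0,0]],[[0,0,-0.6],[0,0,0]],[[0,0,-0.1],[0,0,0]]]}}

```text
clock: 8.25
position: [522.7, -263.5, 240.4]
ee_rot: [-0.107, 0.994, -0.0, 0.001]
contact_force: [0.1, 0.3, -8.4]
gripper_width: 21.7
grasp_force: 59.3
```

```bash
python3 look.py
```

```text
roller y -90.4 spread 0.0008 22
radius 24.8
strip [30.2 90. ]
paint y [-163.6, 165.2]
8.25 pos [ 522.7 -263.5  240.4] zcomp x,y mrad [-1.8 -0.7] F [ 0.1  0.3 -8.4] T [-0.229 -0.074 -0.033] 21.7
```

The roller hasn't moved. Now I'll carry it gently along tray +y (b≈0.05 m/s²) with a matching 0.29° tilt.

Call:
{"op": "drive_tool", "data": {"deltas": [[[-0.01,0.05,0],[0.15,0,0]],[[-0.01,0.1,0],[0.14,0,0]],[[-0.02,0.15,0],[0,0,0]],[[-0.03,0.2,0],[0,0,0]],[[-0.03,0.25,0],[0,0,0]],[[-0.04,0.3,0],[0,0,0]],[[-0.05,0.35,0],[0,0,0]],[[-0.05,0.4,0],[0,0,0]],[[-0.06,0.45,0],[0,0,0]],[[-0.07,0.5,0],[0,0,0]],[[-0.07,0.55,0],[0,0,0]],[[-0.08,0.6,0],[0,0,0]]]}}

```text
clock: 9.5
position: [519.2, -223.7, 239.2]
ee_rot: [-0.107, 0.994, -0.003, 0.0]
contact_force: [-0.3, -0.4, -8.8]
gripper_width: 21.4
grasp_force: 59.3
```

```bash
python3 look.py
```

```text
roller y -90.5 spread 0.0008 22
radius 24.9
strip [30.2 90. ]
paint y [-163.6, 165.2]
9.50 pos [ 519.2 -223.7  239.2] zcomp x,y mrad [-0.1 -5. ] F [-0.3 -0.4 -8.8] T [-0.288  0.001  0.005] 21.4
```

Call:
{"op": "drive_tool", "data": {"deltas": [[[-0.09,0.65,0],[0,0,0]],[[-0.1,0.7,0],[0,0,0]],[[-0.1,0.75,0],[0,0,0]],[[-0.11,0.8,0],[0,0,0]],[[-0.12,0.85,0],[0,0,0]],[[-0.12,0.9,0],[0,0,0]],[[-0.13,0.95,0],[0,0,0]],[[-0.14,1.0,0],[0,0,0]],[[-0.14,1.05,0],[0,0,0]],[[-0.15,1.1,0],[0,0,0]],[[-0.16,1.15,0],[0,0,0]],[[-0.16,1.2,0],[0,0,0]]]}}

```text
clock: 10.75
position: [510.3, -111.5, 238.6]
ee_rot: [-0.107, 0.994, -0.003, 0.0]
contact_force: [0.3, 0.1, -8.9]
gripper_width: 20.9
grasp_force: 59.4
```

```bash
python3 look.py
```

```text
roller y -89.1 spread 0.0010 22
radius 24.7
strip [30.3 90. ]
paint y [-163.6, 165.2]
10.75 pos [ 510.3 -111.5  238.6] zcomp x,y mrad [-0.2 -5.1] F [ 0.3  0.1 -8.9] T [-0.282 -0.013 -0.057] 20.9
```

Call:
{"op": "drive_tool", "data": {"deltas": [[[-0.17,1.25,0],[0,0,0]],[[-0.18,1.3,0],[0,0,0]],[[-0.18,1.35,0],[0,0,0]],[[-0.19,1.4,0],[0,0,0]],[[-0.2,1.45,0],[0,0,0]],[[-0.2,1.5,0],[-0.15,0,0]],[[-0.2,1.5,0],[-0.28,0,0]],[[-0.2,1.45,0],[-0.15,0,0]],[[-0.19,1.4,0],[0,0,0]],[[-0.18,1.35,0],[0,0,0]],[[-0.18,1.3,0],[0,0,0]],[[-0.17,1.25,0],[0,0,0]]]}}

```text
clock: 12.0
position: [497.0, 54.5, 238.4]
ee_rot: [-0.107, 0.994, 0.003, -0.0]
contact_force: [-0.0, -0.3, -7.8]
gripper_width: 21.2
grasp_force: 59.8
```

Call:
{"op": "drive_tool", "data": {"deltas": [[[-0.16,1.2,0],[0,0,0]],[[-0.16,1.15,0],[0,0,0]],[[-0.15,1.1,0],[0,0,0]],[[-0.14,1.05,0],[0,0,0]],[[-0.14,1.0,0],[0,0,0]],[[-0.13,0.95,0],[0,0,0]],[[-0.12,0.9,0],[0,0,0]],[[-0.12,0.85,0],[0,0,0]],[[-0.11,0.8,0],[0,0,0]],[[-0.1,0.75,0],[0,0,0]],[[-0.1,0.7,0],[0,0,0]],[[-0.09,0.65,0],[0,0,0]]]}}

```text
clock: 13.2
position: [488.2, 165.7, 238.9]
ee_rot: [-0.107, 0.994, 0.002, -0.0]
contact_force: [-0.2, -0.6, -8.0]
gripper_width: 21.3
grasp_force: 59.8
```

```bash
python3 look.py
```

```text
roller y -85.5 spread 0.0008 22
radius 24.8
strip [30.1 89.9]
paint y [-163.8, 165.1]
13.20 pos [488.2 165.7 238.9] zcomp x,y mrad [0. 5.] F [-0.2 -0.6 -8. ] T [-0.215 -0.017  0.069] 21.3
```

Call:
{"op": "drive_tool", "data": {"deltas": [[[-0.09,0.65,0],[0,0,0]],[[-0.09,0.65,0],[0,0,0]],[[-0.08,0.6,0],[0,0,0]],[[-0.08,0.6,0],[0,0,0]],[[-0.07,0.55,0],[0,0,0]],[[-0.07,0.5,0],[0,0,0]],[[-0.06,0.45,0],[0,0,0]],[[-0.05,0.4,0],[0,0,0]],[[-0.04,0.3,0],[0,0,0]],[[-0.03,0.2,0],[0,0,0]],[[-0.01,0.1,0],[0.14,0,0]],[[0,0.05,0],[0.15,0,0]]]}}

```text
clock: 14.45
position: [484.0, 215.9, 239.2]
ee_rot: [-0.107, 0.994, -0.0, -0.0]
contact_force: [0.5, -0.5, -6.6]
gripper_width: 21.3
grasp_force: 59.8
```

```bash
python3 look.py
python3 - <<'E'
from h import *
st=arm.read_state(); t=get_image("top"); save("t2",t["img"])
E
```

```text
roller y -84.3 spread 0.0007 22
radius 24.8
strip [30.1 90. ]
paint y [-163.7, 165.1]
14.45 pos [484.  215.9 239.2] zcomp x,y mrad [ 0.1 -0.2] F [ 0.5 -0.5 -6.6] T [-0.2   -0.047  0.027] 21.3
```

View pics/t2.png

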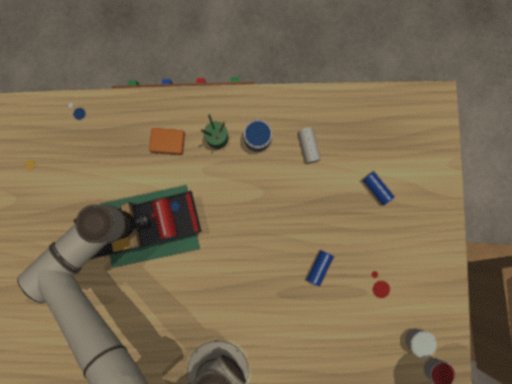

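The top view shows the tray level and centred over the mat, with the bystanders untouched. Roller at −84. Next is a slight tilt of 0.5° for about 1.2 s, then level and let it coast.

Call:
{"op": "drive_tool", "data": {"deltas": [[[0,0,0],[0.25,0,0]],[[0,0,0],[0.25,0,0]],[[0,0,0],[0,0,0]],[[0,0,0],[0,0,0]],[[0,0,0],[0,0,0]],[[0,0,0],[0,0,0]],[[0,0,0],[0,0,0]],[[0,0,0],[0,0,0]],[[0,0,0],[0,0,0]],[[0,0,0],[0,0,0]],[[0,0,0],[-0.25,0,0]],[[0,0,0],[-0.25,0,0]]]}}

```text
clock: 15.75
position: [484.0, 215.9, 239.2]
ee_rot: [-0.107, 0.994, 0.0, -0.0]
contact_force: [0.4, 0.1, -8.9]
gripper_width: 20.9
grasp_force: 59.8
```

```bash
python3 look.py
```

```text
roller y -84.3 spread 0.0008 22
radius 24.8
strip [30.2 89.8]
paint y [-163.7, 165.0]
15.75 pos [484.  215.9 239.2] zcomp x,y mrad [0.1 0.3] F [ 0.4  0.1 -8.9] T [-0.234 -0.012 -0.006] 20.9
```

Call:
{"op": "drive_tool", "data": {"deltas": [[[0,0,0],[0,0,0]],[[0,0,0],[0,0,0]],[[0,0,0],[0,0,0]],[[0,0,0],[0,0,0]]]}}

```text
clock: 16.2
position: [483.9, 215.9, 239.2]
ee_rot: [-0.107, 0.994, -0.0, -0.0]
contact_force: [-0.2, 0.2, -8.1]
gripper_width: 21.5
grasp_force: 59.8
```

```bash
python3 look.py
```

```text
roller y -84.3 spread 0.0008 22
radius 24.8
strip [30.1 89.9]
paint y [-163.7, 165.1]
16.20 pos [483.9 215.9 239.2] zcomp x,y mrad [ 0. -0.] F [-0.2  0.2 -8.1] T [-0.243  0.062 -0.071] 21.5
```

It didn't move. I'll tilt again and look while tilted.

Call:
{"op": "drive_tool", "data": {"deltas": [[[0,0,0],[0.25,0,0]],[[0,0,0],[0.25,0,0]],[[0,0,0],[0,0,0]],[[0,0,0],[0,0,0]],[[0,0,0],[0,0,0]],[[0,0,0],[0,0,0]]]}}

```text
clock: 16.85
position: [484.0, 215.9, 239.2]
ee_rot: [-0.107, 0.994, -0.004, 0.0]
contact_force: [-0.8, -0.7, -7.6]
gripper_width: 21.5
grasp_force: 59.9
```

```bash
python3 look.py
```

```text
roller y -84.3 spread 0.0007 22
radius 24.8
strip [30.2 89.8]
paint y [-163.7, 165.1]
16.85 pos [484.  215.9 239.2] zcomp x,y mrad [-0.  -8.7] F [-0.8 -0.7 -7.6] T [-0.275  0.008  0.005] 21.5
```

Call:
{"op": "drive_tool", "data": {"deltas": [[[0,0,0],[0.1,0,0]],[[0,0,0],[0.1,0,0]],[[0,0,0],[0.1,0,0]],[[0,0,0],[0,0,0]]]}}

```text
clock: 17.3
position: [484.0, 215.9, 239.2]
ee_rot: [-0.107, 0.994, -0.007, 0.001]
contact_force: [1.0, 0.1, -8.1]
gripper_width: 21.2
grasp_force: 59.8
```

```bash
python3 look.py
```

```text
roller y -84.2 spread 0.0007 22
radius 24.8
strip [30.2 89.8]
paint y [-163.7, 165.1]
17.30 pos [484.  215.9 239.2] zcomp x,y mrad [  0. -14.] F [ 1.   0.1 -8.1] T [-0.305  0.029 -0.006] 21.2
```

Run:
```python
from h import *
a=get_image("wrist")["img"]; s=get_image("side")["img"]
save("b",np.vstack([cv2.resize(a[90:290,0:400],(800,400)),np.hstack([cv2.resize(s[90:190,90:290],(400,200)),np.zeros((200,400,3),np.uint8)])]))
```

```text
(no output)
```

View pics/b.png

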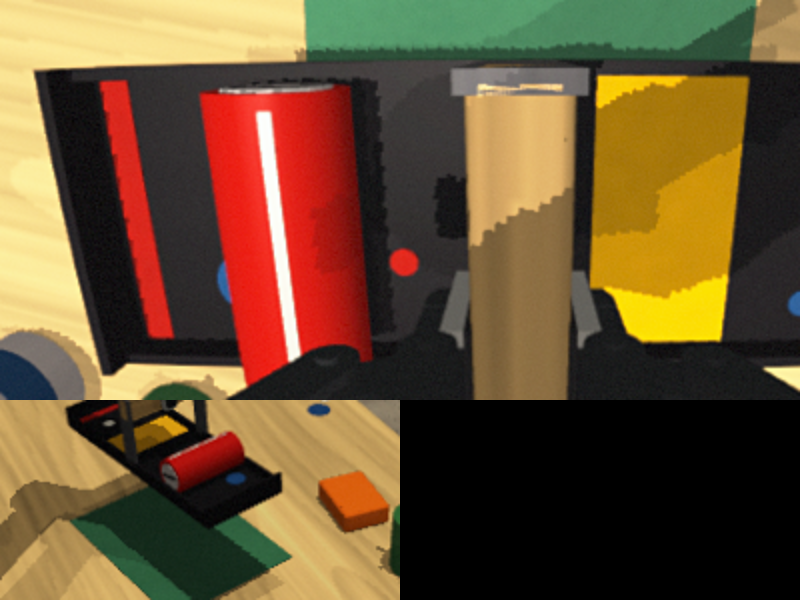

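```bash
python3 look.py
```

```text
roller y -84.3 spread 0.0006 22
radius 24.8
strip [30.1 89.9]
paint y [-163.7, 165.1]
17.45 pos [484.  215.9 239.2] zcomp x,y mrad [ -0.  -13.9] F [-0.6 -0.1 -8.4] T [-0.339 -0.015 -0.014] 21.2
```

No jam is visible. I'll raise the tilt in small steps, watching the roller.

Call:
{"op": "drive_tool", "data": {"deltas": [[[0,0,0],[0.1,0,0]],[[0,0,0],[0.1,0,0]],[[0,0,0],[0,0,0]],[[0,0,0],[0,0,0]]]}}

```text
clock: 17.9
position: [484.0, 215.9, 239.2]
ee_rot: [-0.107, 0.994, -0.009, 0.001]
contact_force: [0.6, 0.2, -7.9]
gripper_width: 21.4
grasp_force: 59.8
```

```bash
python3 look.py | grep -v -e radius -e paint
```

```text
roller y -84.1 spread 0.0007 22
strip [30.2 89.9]
17.90 pos [484.  215.9 239.2] zcomp x,y mrad [  0.  -17.5] F [ 0.6  0.2 -7.9] T [-0.319 -0.018 -0.019] 21.4
```

Call:
{"op": "drive_tool", "data": {"deltas": [[[0,0,0],[0.1,0,0]],[[0,0,0],[0.1,0,0]],[[0,0,0],[0,0,0]],[[0,0,0],[0,0,0]]]}}

```text
clock: 18.35
position: [483.9, 215.9, 239.2]
ee_rot: [-0.107, 0.994, -0.01, 0.001]
contact_force: [0.8, 0.2, -7.4]
gripper_width: 21.2
grasp_force: 59.8
```

```bash
python3 look.py | grep -v -e radius -e paint
```

```text
roller y -83.3 spread 0.0006 22
strip [30.2 89.8]
18.35 pos [483.9 215.9 239.2] zcomp x,y mrad [  0.  -20.9] F [ 0.8  0.2 -7.4] T [-0.328 -0.02   0.024] 21.2
```

Call:
{"op": "drive_tool", "data": {"deltas": [[[0,0,0],[0,0,0]],[[0,0,0],[0,0,0]],[[0,0,0],[0,0,0]],[[0,0,0],[0,0,0]]]}}

```text
clock: 18.8
position: [484.0, 215.9, 239.2]
ee_rot: [-0.107, 0.994, -0.01, 0.001]
contact_force: [0.0, -0.5, -7.6]
gripper_width: 21.4
grasp_force: 59.8
```

```bash
python3 look.py | grep -v -e radius
```

```text
roller y -79.1 spread 0.0007 22
strip [30.2 89.9]
paint y [-163.7, 165.1]
18.80 pos [484.  215.9 239.2] zcomp x,y mrad [  0. -21.] F [ 0.  -0.5 -7.6] T [-0.309  0.044  0.006] 21.4
```

Call:
{"op": "drive_tool", "data": {"deltas": [[[0,0,0],[0,0,0]],[[0,0,0],[0,0,0]],[[0,0,0],[0,0,0]]]}}

```text
clock: 19.15
position: [484.0, 215.9, 239.2]
ee_rot: [-0.107, 0.994, -0.01, 0.001]
contact_force: [-0.1, -0.1, -8.4]
gripper_width: 21.1
grasp_force: 59.8
```

```bash
python3 look.py | grep -v -e radius
```

```text
roller y -73.5 spread 0.0008 22
strip [30.2 89.9]
paint y [-163.7, 165.1]
19.15 pos [484.  215.9 239.2] zcomp x,y mrad [ -0. -21.] F [-0.1 -0.1 -8.4] T [-0.288  0.012  0.032] 21.1
```

Call:
{"op": "drive_tool", "data": {"deltas": [[[0,0,0],[0,0,0]],[[0,0,0],[0,0,0]],[[0,0,0],[0,0,0]],[[0,0,0],[0,0,0]],[[0,0,0],[0,0,0]],[[0,0,0],[0,0,0]]]}}

```text
clock: 19.8
position: [484.0, 215.9, 239.2]
ee_rot: [-0.107, 0.994, -0.01, 0.001]
contact_force: [-0.0, -0.2, -7.7]
gripper_width: 21.9
grasp_force: 59.9
```

```bash
python3 look.py | grep -v -e radius
```

```text
roller y -58.0 spread 0.0006 22
strip [30.2 89.9]
paint y [-163.7, 165.1]
19.80 pos [484.  215.9 239.2] zcomp x,y mrad [  0. -21.] F [-0.  -0.2 -7.7] T [-0.268  0.017 -0.009] 21.9
```

Call:
{"op": "drive_tool", "data": {"deltas": [[[0,0,0],[-0.05,0,0]],[[0,0,0],[0,0,0]],[[0,0,0],[0,0,0]]]}}

```text
clock: 20.15
position: [484.0, 215.9, 239.2]
ee_rot: [-0.107, 0.994, -0.01, 0.001]
contact_force: [0.6, -1.1, -8.5]
gripper_width: 21.1
grasp_force: 59.9
```

```bash
python3 look.py | grep -v -e radius
```

```text
roller y -47.2 spread 0.0008 22
strip [30.1 89.8]
paint y [-163.7, 165.1]
20.15 pos [484.  215.9 239.2] zcomp x,y mrad [ -0.  -20.1] F [ 0.6 -1.1 -8.5] T [-0.201  0.03   0.024] 21.1
```

Call:
{"op": "drive_tool", "data": {"deltas": [[[0,0,0],[-0.1,0,0]],[[0,0,0],[0,0,0]],[[0,0,0],[0,0,0]],[[0,0,0],[0,0,0]]]}}

```text
clock: 20.6
position: [484.0, 215.9, 239.2]
ee_rot: [-0.107, 0.994, -0.009, 0.001]
contact_force: [0.1, -1.0, -8.1]
gripper_width: 21.3
grasp_force: 59.9
```

```bash
python3 look.py
```

```text
roller y -38.0 spread 0.0007 22
radius 18.9
strip [30.1 89.7]
paint y [-163.8, 165.0]
20.60 pos [484.  215.9 239.2] zcomp x,y mrad [  0.1 -18.4] F [ 0.1 -1.  -8.1] T [-0.2   -0.016 -0.034] 21.3
```

Add to look.py:
```python
e=edges(red,range(150,200,3),6,130,f); e=e[(abs(e.mean(1))<.62)] if len(e) else e
if len(e):
    half=lambda a:np.arcsin(25*np.cos(a)/193)
    for nm,v,s in(("from left",e[:,0],1),("from right",e[:,1],-1)):
        a=np.arctan(v); a=a+s*half(a+s*.12); y=T[1,3]+193*np.tan(a); print(nm,np.percentile(y,[10,50,90]).round(1))
```

```text
(no output)
```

Call:
{"op": "drive_tool", "data": {"deltas": [[[0,0,0],[0,0,0]],[[0,0,0],[0,0,0]],[[0,0,0],[0,0,0]],[[0,0,0],[0,0,0]],[[0,0,0],[0,0,0]],[[0,0,0],[0,0,0]],[[0,0,0],[0,0,0]]]}}

```text
clock: 21.35
position: [484.0, 215.9, 239.2]
ee_rot: [-0.107, 0.994, -0.009, 0.001]
contact_force: [-0.1, -0.1, -9.4]
gripper_width: 21.3
grasp_force: 59.9
```

```bash
python3 look.py
```

```text
strip [30.  89.6]
paint y [-163.9, 164.9]
21.35 pos [484.  215.9 239.2] zcomp x,y mrad [  0.  -18.4] F [-0.1 -0.1 -9.4] T [-0.077 -0.02   0.015] 21.3
from left [-5.6 -5.3 -5.1]
from right [-44.4 -44.1 -43.8]
```

Call:
{"op": "drive_tool", "data": {"deltas": [[[0,0,0],[-0.1,0,0]],[[0,0,0],[-0.1,0,0]],[[0,0,0],[-0.1,0,0]],[[0,0,0],[0,0,0]],[[0,0,0],[0,0,0]]]}}

```text
clock: 21.9
position: [484.0, 215.8, 239.3]
ee_rot: [-0.107, 0.994, -0.007, 0.001]
contact_force: [-0.4, 0.2, -8.1]
gripper_width: 21.3
grasp_force: 59.9
```

```bash
python3 look.py
```

```text
strip [42.9 89.7]
paint y [-164.0, 164.9]
21.90 pos [484.  215.8 239.3] zcomp x,y mrad [ -0.  -13.1] F [-0.4  0.2 -8.1] T [-0.009 -0.006  0.018] 21.3
from left [44.9 45.1 45.4]
from right [ 9.2  9.5 12.5]
```

Call:
{"op": "drive_tool", "data": {"deltas": [[[0,0,0],[-0.1,0,0]],[[0,0,0],[-0.1,0,0]]]}}

```text
clock: 22.15
position: [483.9, 215.9, 239.2]
ee_rot: [-0.107, 0.994, -0.005, 0.0]
contact_force: [-0.5, 0.1, -8.3]
gripper_width: 21.1
grasp_force: 59.8
```

```bash
python3 look.py
```

```text
strip [50.3 89.6]
paint y [-164.0, 164.8]
22.15 pos [483.9 215.9 239.2] zcomp x,y mrad [ 0.1 -9.5] F [-0.5  0.1 -8.3] T [ 0.045  0.024 -0.019] 21.1
from left [44.8 45.  45.2]
from right [17.  17.2 17.5]
```

Call:
{"op": "drive_tool", "data": {"deltas": [[[0,0,0],[-0.1,0,0]],[[0,0,0],[-0.1,0,0]],[[0,0,0],[0,0,0]]]}}

```text
clock: 22.5
position: [484.0, 215.9, 239.2]
ee_rot: [-0.107, 0.994, -0.003, 0.0]
contact_force: [-0.5, -0.4, -7.5]
gripper_width: 21.5
grasp_force: 59.9
```

```bash
python3 look.py
```

```text
strip [54.1 89.6]
paint y [-164.1, 164.7]
22.50 pos [484.  215.9 239.2] zcomp x,y mrad [ 0.  -6.1] F [-0.5 -0.4 -7.5] T [0.005 0.01  0.031] 21.5
from left [44.8 45.  45.3]
from right [20.4 20.8 21.1]
```

Call:
{"op": "drive_tool", "data": {"deltas": [[[0,0,0],[0,0,0]],[[0,0,0],[0,0,0]]]}}

```text
clock: 22.75
position: [484.0, 215.9, 239.2]
ee_rot: [-0.107, 0.994, -0.003, 0.0]
contact_force: [0.3, 0.3, -8.2]
gripper_width: 21.4
grasp_force: 59.9
```

```bash
python3 look.py
```

```text
strip [54.1 89.6]
paint y [-164.1, 164.8]
22.75 pos [484.  215.9 239.2] zcomp x,y mrad [ 0.  -6.1] F [ 0.3  0.3 -8.2] T [0.05  0.    0.017] 21.4
from left [44.9 45.1 45.4]
from right [20.6 20.8 21.2]
```

It stopped at y≈21, so there is more resistance than stated. I'll re-tilt in steps.

Call:
{"op": "drive_tool", "data": {"deltas": [[[0,0,0],[0.15,0,0]],[[0,0,0],[0.15,0,0]],[[0,0,0],[0.1,0,0]],[[0,0,0],[0,0,0]],[[0,0,0],[0,0,0]]]}}

```text
clock: 23.3
position: [484.0, 215.9, 239.2]
ee_rot: [-0.107, 0.994, -0.007, 0.001]
contact_force: [0.6, 0.2, -8.4]
gripper_width: 21.4
grasp_force: 59.8
```

```bash
python3 look.py
```

```text
strip [54.1 89.6]
paint y [-164.0, 164.7]
23.30 pos [484.  215.9 239.2] zcomp x,y mrad [  0.  -13.1] F [ 0.6  0.2 -8.4] T [-0.001 -0.053 -0.02 ] 21.4
from left [44.9 45.1 45.4]
from right [20.6 20.9 21.2]
```

Call:
{"op": "drive_tool", "data": {"deltas": [[[0,0,0],[0.1,0,0]],[[0,0,0],[0,0,0]],[[0,0,0],[0,0,0]],[[0,0,0],[0,0,0]]]}}

```text
clock: 23.75
position: [484.0, 215.9, 239.2]
ee_rot: [-0.107, 0.994, -0.007, 0.001]
contact_force: [-0.1, -0.2, -8.1]
gripper_width: 21.6
grasp_force: 59.8
```

```bash
python3 look.py
```

```text
strip [54.1 89.6]
paint y [-164.1, 164.7]
23.75 pos [484.  215.9 239.2] zcomp x,y mrad [  0.  -14.9] F [-0.1 -0.2 -8.1] T [-0.03  -0.004 -0.008] 21.6
from left [44.9 45.1 45.4]
from right [20.7 20.9 21.2]
```

Call:
{"op": "drive_tool", "data": {"deltas": [[[0,0,0],[0.1,0,0]],[[0,0,0],[0.1,0,0]],[[0,0,0],[0,0,0]],[[0,0,0],[0,0,0]],[[0,0,0],[0,0,0]]]}}

```text
clock: 24.3
position: [484.0, 215.9, 239.2]
ee_rot: [-0.107, 0.994, -0.009, 0.001]
contact_force: [0.1, -0.4, -8.9]
gripper_width: 21.3
grasp_force: 59.8
```

```bash
python3 look.py
```

```text
strip [55.  89.6]
paint y [-164.1, 164.7]
24.30 pos [484.  215.9 239.2] zcomp x,y mrad [  0.  -18.3] F [ 0.1 -0.4 -8.9] T [-0.034 -0.019  0.062] 21.3
from left [44.9 45.1 45.4]
from right [21.5 21.7 22. ]
```

Call:
{"op": "drive_tool", "data": {"deltas": [[[0,0,0],[0.1,0,0]],[[0,0,0],[0,0,0]],[[0,0,0],[0,0,0]],[[0,0,0],[0,0,0]]]}}

```text
clock: 24.75
position: [484.0, 215.9, 239.2]
ee_rot: [-0.107, 0.994, -0.01, 0.001]
contact_force: [0.4, -0.2, -7.9]
gripper_width: 21.2
grasp_force: 59.8
```

```bash
python3 look.py
```

```text
strip [59.  89.7]
paint y [-164.0, 164.8]
24.75 pos [484.  215.9 239.2] zcomp x,y mrad [  0.  -20.1] F [ 0.4 -0.2 -7.9] T [-0.029 -0.033  0.025] 21.2
from left [44.8 45.1 45.3]
from right [25.3 25.6 25.9]
```

Call:
{"op": "drive_tool", "data": {"deltas": [[[0,0,0],[0,0,0]],[[0,0,0],[0,0,0]],[[0,0,0],[0,0,0]],[[0,0,0],[0,0,0]],[[0,0,0],[0,0,0]],[[0,0,0],[0,0,0]],[[0,0,0],[0,0,0]],[[0,0,0],[0,0,0]]]}}

```text
clock: 25.6
position: [484.0, 215.9, 239.2]
ee_rot: [-0.107, 0.994, -0.01, 0.001]
contact_force: [0.7, 0.2, -7.7]
gripper_width: 21.2
grasp_force: 59.8
```

```bash
python3 look.py
```

```text
roller y 45.7 spread 0.0008 22
radius 24.5
paint y [-164.1, 164.7]
25.60 pos [484.  215.9 239.2] zcomp x,y mrad [  0.1 -20.2] F [ 0.7  0.2 -7.7] T [ 0.072  0.019 -0.006] 21.2
from left [45.9 46.3 46.5]
from right [44.9 45.1 45.4]
```

Call:
{"op": "drive_tool", "data": {"deltas": [[[0,0,0],[-0.15,0,0]],[[0,0,0],[-0.15,0,0]],[[0,0,0],[-0.2,0,0]],[[0,0,0],[-0.3,0,0]],[[0,0,0],[-0.35,0,0]],[[0,0,0],[0,0,0]]]}}

```text
clock: 26.25
position: [484.0, 215.7, 239.3]
ee_rot: [-0.107, 0.994, 0.0, 0.0]
contact_force: [0.0, -0.5, -8.5]
gripper_width: 21.6
grasp_force: 59.8
```

```bash
python3 look.py
```

```text
roller y 64.3 spread 0.0008 22
radius 24.6
paint y [-164.3, 164.6]
26.25 pos [484.  215.7 239.3] zcomp x,y mrad [-0.1  0.3] F [ 0.  -0.5 -8.5] T [ 0.159 -0.079 -0.045] 21.6
from left [64.5 64.7 65. ]
from right [63.6 63.8 64.1]
```

Call:
{"op": "drive_tool", "data": {"deltas": [[[0,0,0],[0,0,0]],[[0,0,0],[0,0,0]],[[0,0,0],[0,0,0]]]}}

```text
clock: 26.6
position: [484.0, 215.9, 239.2]
ee_rot: [-0.107, 0.994, -0.0, -0.0]
contact_force: [0.4, -0.1, -9.0]
gripper_width: 21.1
grasp_force: 59.8
```

```bash
python3 look.py
```

```text
roller y 64.6 spread 0.0007 22
radius 24.5
paint y [-164.3, 164.5]
26.60 pos [484.  215.9 239.2] zcomp x,y mrad [ 0. -0.] F [ 0.4 -0.1 -9. ] T [ 0.211  0.037 -0.021] 21.1
from left [64.9 65.1 65.4]
from right [63.8 64.1 64.3]
```

At rest at y≈64, on the strip. Holding level for well over 6 s.

Call:
{"op": "drive_tool", "data": {"deltas": [[[0,0,0],[0,0,0]],[[0,0,0],[0,0,0]],[[0,0,0],[0,0,0]],[[0,0,0],[0,0,0]],[[0,0,0],[0,0,0]],[[0,0,0],[0,0,0]],[[0,0,0],[0,0,0]],[[0,0,0],[0,0,0]],[[0,0,0],[0,0,0]],[[0,0,0],[0,0,0]],[[0,0,0],[0,0,0]],[[0,0,0],[0,0,0]]]}}

```text
clock: 27.85
position: [484.0, 215.9, 239.2]
ee_rot: [-0.107, 0.994, -0.0, 0.0]
contact_force: [-0.3, -0.2, -8.4]
gripper_width: 21.4
grasp_force: 59.8
```

```bash
python3 look.py
```

```text
roller y 64.5 spread 0.0007 22
radius 24.6
paint y [-164.3, 164.5]
27.85 pos [484.  215.9 239.2] zcomp x,y mrad [-0. -0.] F [-0.3 -0.2 -8.4] T [ 0.135 -0.042  0.007] 21.4
from left [64.7 65.  65.3]
from right [63.8 64.1 64.3]
```

Call:
{"op": "drive_tool", "data": {"deltas": [[[0,0,0],[0,0,0]],[[0,0,0],[0,0,0]],[[0,0,0],[0,0,0]],[[0,0,0],[0,0,0]],[[0,0,0],[0,0,0]],[[0,0,0],[0,0,0]],[[0,0,0],[0,0,0]],[[0,0,0],[0,0,0]],[[0,0,0],[0,0,0]],[[0,0,0],[0,0,0]],[[0,0,0],[0,0,0]],[[0,0,0],[0,0,0]]]}}

```text
clock: 29.1
position: [484.0, 215.9, 239.2]
ee_rot: [-0.107, 0.994, -0.0, 0.0]
contact_force: [0.5, -0.4, -8.6]
gripper_width: 21.8
grasp_force: 59.8
```

Call:
{"op": "drive_tool", "data": {"deltas": [[[0,0,0],[0,0,0]],[[0,0,0],[0,0,0]],[[0,0,0],[0,0,0]],[[0,0,0],[0,0,0]],[[0,0,0],[0,0,0]],[[0,0,0],[0,0,0]],[[0,0,0],[0,0,0]],[[0,0,0],[0,0,0]],[[0,0,0],[0,0,0]],[[0,0,0],[0,0,0]],[[0,0,0],[0,0,0]],[[0,0,0],[0,0,0]]]}}

```text
clock: 30.3
position: [484.0, 215.9, 239.2]
ee_rot: [-0.107, 0.994, -0.0, -0.0]
contact_force: [-0.1, 0.3, -7.6]
gripper_width: 21.4
grasp_force: 59.8
```

Call:
{"op": "drive_tool", "data": {"deltas": [[[0,0,0],[0,0,0]],[[0,0,0],[0,0,0]],[[0,0,0],[0,0,0]],[[0,0,0],[0,0,0]],[[0,0,0],[0,0,0]],[[0,0,0],[0,0,0]],[[0,0,0],[0,0,0]],[[0,0,0],[0,0,0]],[[0,0,0],[0,0,0]],[[0,0,0],[0,0,0]],[[0,0,0],[0,0,0]],[[0,0,0],[0,0,0]]]}}

```text
clock: 31.5
position: [484.0, 215.9, 239.2]
ee_rot: [-0.107, 0.994, -0.0, 0.0]
contact_force: [0.5, -0.1, -7.8]
gripper_width: 21.0
grasp_force: 59.8
```

Call:
{"op": "drive_tool", "data": {"deltas": [[[0,0,0],[0,0,0]],[[0,0,0],[0,0,0]],[[0,0,0],[0,0,0]],[[0,0,0],[0,0,0]],[[0,0,0],[0,0,0]],[[0,0,0],[0,0,0]],[[0,0,0],[0,0,0]],[[0,0,0],[0,0,0]],[[0,0,0],[0,0,0]],[[0,0,0],[0,0,0]],[[0,0,0],[0,0,0]],[[0,0,0],[0,0,0]]]}}

```text
clock: 32.7
position: [484.0, 215.9, 239.2]
ee_rot: [-0.107, 0.994, -0.0, -0.0]
contact_force: [0.6, -1.3, -7.2]
gripper_width: 21.2
grasp_force: 59.8
```

Call:
{"op": "drive_tool", "data": {"deltas": [[[0,0,0],[0,0,0]],[[0,0,0],[0,0,0]],[[0,0,0],[0,0,0]],[[0,0,0],[0,0,0]],[[0,0,0],[0,0,0]],[[0,0,0],[0,0,0]],[[0,0,0],[0,0,0]],[[0,0,0],[0,0,0]],[[0,0,0],[0,0,0]],[[0,0,0],[0,0,0]],[[0,0,0],[0,0,0]],[[0,0,0],[0,0,0]]]}}

```text
clock: 33.9
position: [484.0, 215.9, 239.3]
ee_rot: [-0.107, 0.994, 0.0, 0.0]
contact_force: [-0.4, 0.1, -7.4]
gripper_width: 21.2
grasp_force: 59.8
```

```bash
python3 look.py w9
```

```text
roller y 64.6 spread 0.0007 22
radius 24.5
paint y [-164.3, 164.5]
33.90 pos [484.  215.9 239.3] zcomp x,y mrad [-0.1  0. ] F [-0.4  0.1 -7.4] T [ 0.139 -0.041  0.062] 21.2
from left [64.8 65.1 65.4]
from right [63.8 64.1 64.3]
```

View pics/w9.png

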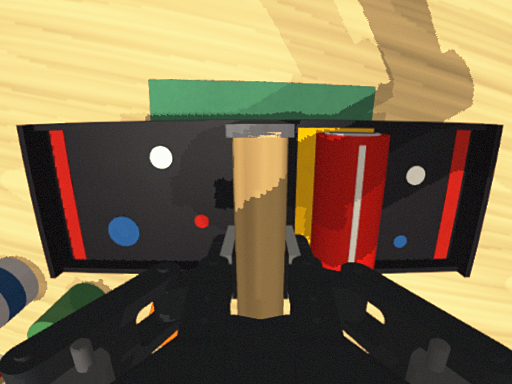

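The view shows the roller at (350,200) px resting over the yellow strip (columns 298–375), measured at tray y≈64.5 and unchanged for 7 s.

```bash
python3 -c "
from bench import arm; print(arm.job_done())"
```

```text
the job is handed in; nothing more can be done
None
```

I handed the job in at about 34 s, still holding the tray level about 15 cm above the centre of the mat; the roller had rested on the yellow strip (axis at tray y ≈ 64.5 mm) for over 7 s without moving.

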